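# Grease the bearing, then spread the snap ring over the axle and hold it at the groove

### The arm

A 6-joint arm with a two-finger parallel gripper is mounted at the origin on a cart in front of the work surface, level with it; the furniture and walls round the work are solid. World frame = base frame: x ahead of the robot, y to its left, z up, the work surface at z = 0. Lengths are in m, angles in rad, forces in N, time in s.
With the tool pointing down it reaches from about 0.3 to 0.95 m from the base axis. Payload 3.1 kg.
Tool frame: the origin (TCP) lies midway between the tips of the shut fingers; the grasp point (between the pads) lies 19 mm behind it; z points along the fingers, y is the line along which they close (so a half turn about z gives the same grasp; the last joint's range is limited). The gripper opens to 85 mm and grips with 20 to 120 N. Pads are 22 mm wide; open, the fingers measure 114 mm over their backs; the gripper's body (76 mm by 85 mm) begins 54 mm behind the grasp point. The pads swing forward as they close: fully open they stand 13 mm farther back than shut.
Start: joints at [-1.178, 0.308, 1.634, -0, 1.2, -0.07], TCP at [0.279, -0.559, 0.208] pointing down, gripper open.
Joint ranges: [-3.06, 3.06], [-0.79, 1.96], [0.05, 2.63], [-1.19, 4.34], [0.05, 2.64], [-2.94, 2.94]. Speed limits (rad/s): [2.79, 2.79, 3.14, 3.14, 3.14, 3.14].

### API

Orientations are given as [roll, pitch, yaw] about the fixed x, y, z axes, in that order (R = Rz(yaw) Ry(pitch) Rx(roll)).
In Python, from workcell import robot gives the robot as it stands. The module is installed in compiled form; this text tells all that it offers. Calls block until the motion is done:
- robot.move_ptp(position, orientation): joint-space move of the TCP to a pose.
- robot.movel(position, orientation=None, vel=0.15): straight line of the TCP; orientation=None keeps the orientation; vel is the mean speed in m/s.
- robot.movej(angles): joint-space move.
- robot.gripper_to(opening): opening from 0.0 (shut) to 1.0 (fully open); the grip force is fixed at half the most; returns when the fingers have stopped.
- robot.dwell(seconds).
- robot.inverse_kinematics(position, orientation): joint angles nearest the present ones, or None.
- robot.read_state(): the state.
- robot.snapshot(name): name is "side" or "top" or "wrist"; returns a dict with "frame" (420x560x3 uint8, red, green, blue), "range_z" (420x560 float32, m along the optical axis (not along the pixel's ray), 0 where there is no reading), "mtx" (3x3 intrinsics, pixels), "extrinsics" (4x4, takes a point from camera to world coordinates). Camera axes: x right, y down, z forward; pixel columns grow to the right and rows downward; lengths in m; the calibration is good to about 2 mm. A picture is of the moment at which its call begins.
A pose or a line that the arm cannot do raises robot.IKError and nothing moves.
- robot.job_done(): hands the job in; it is judged then, once.
The state is a dict: "t": time; "qpos": joint angles; "dq": joint speeds; "effort": joint torques, N m; "tool_pos": TCP position; "ee_rot": TCP orientation; "force": force on the tool from outside, world axes, zero at the start; "wrist_torque": the same for the moment, N m; "width": opening from 0.0 (shut) to 1.0 (fully open); "gripper_force": force on a finger pad.
Only numpy, scipy, OpenCV 4.12 (cv2) and the standard library are available. Lean on these libraries where they do the work, as an engineer would, in place of code of your own. Each camera call takes 0.05 s, during which the arm holds its last target. There are 200 camera calls.

### The job

Grease the bearing with at least three full strokes of the pump lever, pushing it right down and letting it come fully back up each time. Then pick up the pliers by their handles, squeeze them so that the snap ring on their tips is fully spread, and gently lower the ring, without forcing it, over the top end of the axle stub until it is level with the groove and centred on the axle. Finish still holding it there, fully spread, level and touching neither axle nor bearing; leave the tape measure and the solder spool where they are.

Things in the scene. Friction and masses are not known exactly. Their poses are not given: they have to be found in the camera images.
- hub_fixture: Steel hub fixture fixed to the table: base plate 12 mm thick (x -46 to +54 mm, y -53 to +137 mm), a grey hub with a bearing and an upright axle stub, and a lubricator pump beside it. Origin: on the table under the axle; z up. The pump stands at x 0 to +50, y +68 to +128 mm, 80 mm high; its lever points to -x along y = +85 mm.
- axle_groove (a point): Point on the axle's axis at the middle height of the groove, 59 mm above the table. The groove (radius 12 mm) is 14 mm high, 7 mm above and below this point. Right under it is the bearing, radius 24 mm, top 52 mm above the table; below that the hub, radius 30 mm up to 36 mm and 40 mm up to 24 mm.
- axle_top (a point): Centre of the axle stub's flat top end, 92 mm above the table, 33 mm above axle_groove. Between the groove and the top the axle has radius 16 mm.
- pump_pad (a point): Centre of the upper face of the black pad (30 x 26 mm) at the end of the pump lever. The hinge lies about 80 mm from it towards the fixture's +x. Lever up: the pad slopes 0.35 rad (rising away from the hinge) and is about 104 mm above the table; fully down: about 59 mm above the table, moved less than 8 mm horizontally.
- pump_lever (a joint): Pump lever angle in rad: 0 is up (rest), 0.55 is fully down at its stop. A spring returns it; pushing the pad down takes about 3 N at the start and 8 N at the stop. A full stroke goes past 0.48 and comes back below 0.08.
- pliers: Loose spreading pliers (0.13 kg, 170 mm long) lying flat on the table with a split snap ring on their tips. Origin: under the pivot (steel pin of radius 10.5 mm, 26 mm high); x from handles to ring, z up. Squeezing the handles together spreads the ring; they spring back when released.
- ring_centre (a point): Centre of the snap ring, 60 mm ahead (+x) of the pivot and 13 mm above the pliers' underside; axes as the pliers'. Two dark steel half rings, 5 mm high and 5 mm thick; inner radius 13 mm relaxed, too small for the axle. Fully spread, each half stands 12 mm farther out and the axle passes with 9 mm to spare across the pliers and 5 mm along them.
- plier_grip (a point): Where to grip the pliers: midway between the two black handles, half-way up, 115 mm behind (-x) ring_centre; same axes. Handles 26 mm high, 68 mm long (34 mm either way of here), 9 mm thick. Over their outsides: 58 mm here relaxed (70 mm at their ends), 36 mm and parallel when squeezed. Takes about 4 N at first, 10 N at the stop; about 50 N of grip holds them firmly.
- spread_l (a joint): Angle of one half of the pliers in rad: 0 relaxed, 0.20 fully squeezed at the stop (ring fully spread). The other half is linked to it and opens equally.
- tape_measure: Yellow and black tape measure, 80 x 62 x 37 mm, lying just behind the work, a bystander; origin under its middle.
- spool_solder: White solder spool, 54 mm across, 32 mm high, standing on its flange, a bystander; origin under its middle.

How it is judged:
On the way, in this order (a step that is already met when the one before it is completed fails the run):
1. pump lever pushed right down (stroke 1) (value of joint pump_lever above 0.48 rad), for 0.1 s.
2. lever back up (stroke 1) (value of joint pump_lever below 0.08 rad), for 0.1 s.
3. pump lever pushed right down (stroke 2) (value of joint pump_lever above 0.48 rad), for 0.1 s.
4. lever back up (stroke 2) (value of joint pump_lever below 0.08 rad), for 0.1 s.
5. pump lever pushed right down (stroke 3) (value of joint pump_lever above 0.48 rad), for 0.1 s.
6. lever back up (stroke 3) (value of joint pump_lever below 0.08 rad), for 0.1 s.
7. ring, spread, starts over the top end of the axle (above or at the end, within 8 mm of its axis) (value of joint spread_l above 0.15 rad and horizontal distance between ring_centre and axle_top below 0.008 m and z of ring_centre in the frame of axle_top above -0.003 m), for 0.1 s.
At the end, for the whole second after the job is handed in: The gripper holds the pliers squeezed to within 0.03 rad of fully spread; the ring's centre is within 5 mm of the axle's axis and within 4.5 mm of the groove's middle height, the pliers level within 0.12 rad, still, touching neither axle, bearing nor fixture; the pump lever is up (value of joint spread_l above 0.17 rad and horizontal distance between ring_centre and axle_groove below 0.005 m and z of ring_centre in the frame of axle_groove between -0.0045 and 0.0045 m and angle between ring_centre's own z axis and vertical below 0.12 rad and contact force between the fingers and pliers above 5 N and contact force between pliers and hub_fixture below 0.5 N and linear speed of pliers below 0.02 m/s and value of joint pump_lever below 0.08 rad); the arm keeps its last pose, push and grip.
It fails at once if the snap ring or pliers forced against the fixture with more than 30 N (contact force between pliers and hub_fixture above 30 N).
It fails at once if a bystander moved by more than 30 mm (distance of any of tape_measure, spool_solder from where it was at the start of the episode above 0.03 m).
It also fails if it takes over 54 s, if anything falls off the work surface, if the arm or the gripper's body presses on something with over 40 N, if the wrist force passes 120 N, or if a joint passes its speed limit or range.

## Working session

There is one attempt and no reset: what is moved stays moved. The work goes in short steps, each a Python script; the robot and the scene stay as the last script left them, time stands still between calls to the robot, and variables do not carry over. Pictures are saved under pics/ and viewed, at most 13 in all, crops included, and the job is handed in when it is done.

```bash
mkdir -p pics
python3 - <<'E'
from workcell import robot
import cv2,numpy as np
for n in ("top","side"):
    s=robot.snapshot(n); cv2.imwrite(f"pics/{n}0.png",s["frame"][:,:,::-1]); np.savez(f"{n}0.npz",**s)
    print(n,s["mtx"].round(1).tolist(),s["extrinsics"].round(3).tolist())
E
```

```text
top [[401.5, 0.0, 280.6], [0.0, 401.5, 201.1], [0.0, 0.0, 1.0]] [[0.026, -0.998, 0.049, 0.544], [-1.0, -0.026, 0.008, -0.049], [-0.007, -0.05, -0.999, 0.945], [0.0, 0.0, 0.0, 1.0]]
side [[421.5, 0.0, 276.3], [0.0, 421.5, 210.0], [0.0, 0.0, 1.0]] [[-0.972, -0.138, 0.19, 0.402], [-0.235, 0.617, -0.751, 0.586], [-0.013, -0.775, -0.632, 0.629], [0.0, 0.0, 0.0, 1.0]]
```

View pics/top0.png

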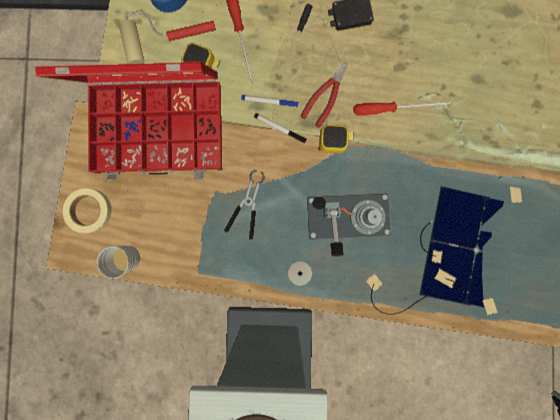

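View pics/side0.png

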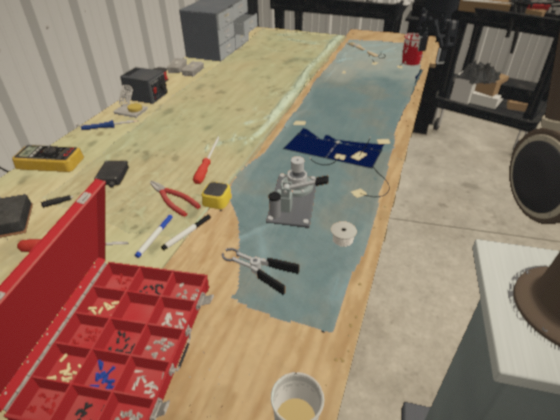

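Run:
```python
import cv2,numpy as np
s=np.load("top0.npz");f=s["frame"][:,:,::-1]
a=cv2.resize(f[160:270,215:415],(800,440),interpolation=cv2.INTER_CUBIC)
cv2.imwrite("pics/crop1.png",a)
```

```text
(no output)
```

View pics/crop1.png

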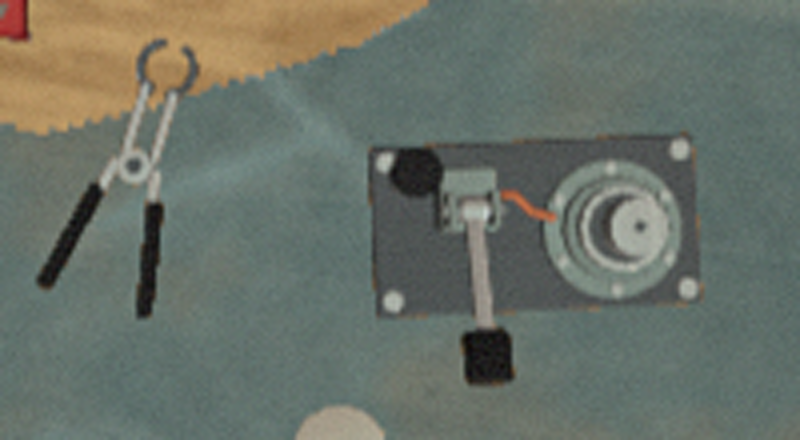

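```bash
cat > h.py <<'E'
import numpy as np
def ray(s,u,v,z):
    K,E=s["mtx"],s["extrinsics"]
    d=E[:3,:3]@np.linalg.solve(K,[u,v,1.]); o=E[:3,3]
    return o+d*(z-o[2])/d[2]
E
python3 - <<'E'
import numpy as np
from h import ray
s=np.load("top0.npz")
P=lambda u,v,z:ray(s,215+u/4,160+v/4,z).round(4)
ax=P(640,226,.092);pad=P(488,352,.104)
c=[P(u,v,.012) for u,v in((370,150),(692,134),(702,300),(378,318))]
print("axle",ax,"pad",pad,"corners",*c)
for a,b in((0,1),(3,2)):
    d=c[a]-c[b];print("plate y dir",np.arctan2(d[1],d[0])-np.pi/2,np.linalg.norm(d))
for a,b in((0,3),(1,2)):
    d=c[a]-c[b];print("plate x dir",np.arctan2(d[1],d[0]),np.linalg.norm(d))
r=P(168,67,.013);p=P(134,166,.026);h=(P(44,285,.02)+P(145,315,.02))/2
for d in (r-p,r-h,p-h): print("pl yaw",np.arctan2(d[1],d[0]),np.hypot(*d[:2]))
print("ring",r,"piv",p,"hend",h)
print("spool",P(340,435,.032))
E
```

```text
axle [ 0.5584 -0.2423  0.092 ] pad [ 0.4906 -0.1615  0.104 ] corners [ 0.5998 -0.1031  0.012 ] [ 0.614  -0.2898  0.012 ] [ 0.518  -0.2968  0.012 ] [ 0.5027 -0.11    0.012 ]
plate y dir 0.07591169404615017 0.187239232000134
plate y dir 0.08172335876353043 0.18742553187866376
plate x dir 0.07094151296088881 0.09734485091672797
plate x dir 0.07278784860392522 0.09625487000666509
pl yaw -0.27942048346291337 0.06127658606678406
pl yaw -0.2707196292562142 0.141348080991572
pl yaw -0.26406147215101955 0.0800755892891211
ring [0.6452 0.0157 0.013 ] piv [0.5863 0.0326 0.026 ] hend [0.509  0.0535 0.02  ]
spool [ 0.4372 -0.0887  0.032 ]
```

Run:
```python
from workcell import robot
import numpy as np
pi=np.pi
s=robot.read_state();print(s["t"],s["ee_rot"])
o=[pi,0,0.075];x,y=.490,-.1615
robot.gripper_to(0)
robot.move_ptp([x,y,.135],o); print(robot.read_state()["t"],robot.read_state()["force"])
robot.movel([x,y,.062],vel=.1)
s=robot.read_state();print(s["t"],s["force"],s["tool_pos"])
z=.062
while abs(s["force"][2])<12 and z>.054:
    z-=.0015; robot.movel([x,y,z],vel=.05); robot.dwell(.05); s=robot.read_state();print(z,np.round(s["force"],1),s["tool_pos"][2])
robot.dwell(.15)
robot.movel([x,y,.115],vel=.12); robot.dwell(.2);s=robot.read_state();print(s["t"],s["force"])
print(z)
```

```text
0.1 [-3.13952842e+00 -1.49621911e-04  4.62791294e-01]
2.5333 [-0.07446409 -0.88278709 -1.28496755]
3.4167 [-2.83350423  0.13696759  4.95862342] [ 0.49011319 -0.16153952  0.06246667]
0.0605 [-2.5 -0.7  5.5] 0.06132268440216341
0.059 [-2.3  1.2  5. ] 0.0594340100318081
0.057499999999999996 [-1.3 -1.2  4.9] 0.057731683055141966
0.055999999999999994 [-1.5 -0.3  5.4] 0.05612731492629267
0.05449999999999999 [-3.1 -0.4  4.1] 0.054614250483297724
0.05299999999999999 [-3.1 -1.   6.1] 0.05312696254379653
6.2333 [ 1.38518795 -0.43538388 -1.06524788]
0.05299999999999999
```

Run:
```python
from workcell import robot
import numpy as np,cv2
x,y=.490,-.1615
robot.movel([x,y,.054],vel=.1); robot.dwell(.2)
z=.054;s=robot.read_state()
while s["force"][2]<14 and z>.044:
    z-=.002; robot.movel([x,y,z],vel=.06); robot.dwell(.1); s=robot.read_state();print(z,np.round(s["force"],1),s["tool_pos"][2],s["t"])
c=robot.snapshot("side");f=c["frame"][130:240,220:370,::-1]
cv2.imwrite("pics/side1.png",cv2.resize(f,(750,550),interpolation=cv2.INTER_CUBIC))
```

```text
0.052 [-5.2 -0.1  5.8] 0.052495626518689845 7.5417
0.049999999999999996 [-3.5 -0.   7.6] 0.050694921493323095 7.8917
0.047999999999999994 [-4.  -0.4  7.4] 0.04871831663147146 8.2417
0.04599999999999999 [-4.2  0.   6.7] 0.0467273867599282 8.5917
0.04399999999999999 [-3.6 -0.5  7. ] 0.04476476537662411 8.9417
```

View pics/side1.png

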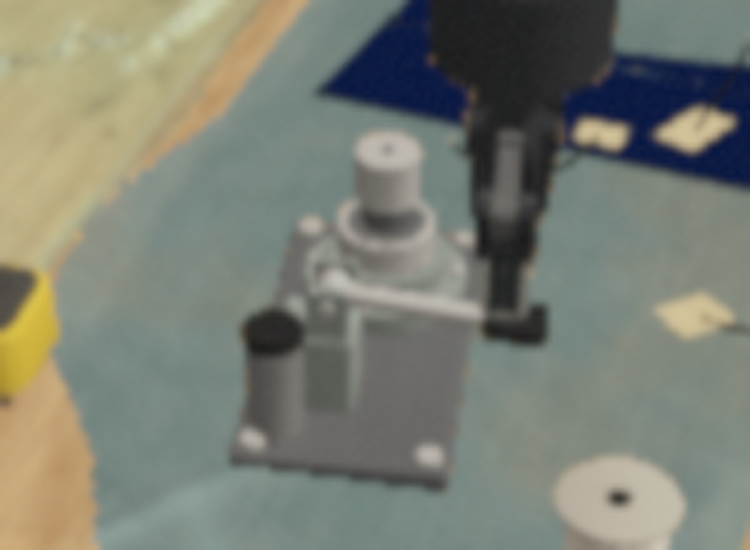

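Run:
```python
from workcell import robot
import numpy as np
s=robot.read_state();print(s["width"],s["t"],s["tool_pos"],s["ee_rot"])
c=np.load("side0.npz");K,E=c["mtx"],np.linalg.inv(c["extrinsics"])
def pr(p):
    q=K@(E[:3,:3]@p+E[:3,3]);q=q[:2]/q[2];return ((q-[220,130])*5).round()
th=.075;R=np.array([[np.cos(th),-np.sin(th)],[np.sin(th),np.cos(th)]]);O=np.array([.558,-.2422])
hx=-.0617+.080*np.cos(.35)
for a in(0,.2,.3,.4,.5,.55):
    L=np.array([hx-.08*np.cos(.35-a),.085]);p=np.r_[O+R@L,.0766+.08*np.sin(.35-a)]
    print(a,p.round(4),pr(p))
print("tcp",pr(np.array(s["tool_pos"])))
c=robot.snapshot("side");Ec=c["extrinsics"]
for u,v in((515,335),(535,320),(540,310),(495,322),(505,300),(530,335),(480,312),(440,306)):
    U,V=int(220+u/5),int(130+v/5);d=c["range_z"][V,U];p=Ec[:3,:3]@(np.linalg.solve(K,[U,V,1])*d)+Ec[:3,3];print(u,v,p.round(4))
```

```text
0.0016382622409707736 8.9917 [ 0.48959149 -0.16141201  0.04480929] [-3.14111795e+00  1.08620104e-03  7.49505924e-02]
0 [ 0.4901 -0.1621  0.104 ] [505. 244.]
0.2 [ 0.4862 -0.1624  0.0886] [512. 274.]
0.3 [ 0.4854 -0.1624  0.0806] [513. 288.]
0.4 [ 0.4854 -0.1624  0.0726] [512. 303.]
0.5 [ 0.4862 -0.1624  0.0646] [509. 317.]
0.55 [ 0.4869 -0.1623  0.0607] [507. 324.]
tcp [499. 353.]
515 335 [ 0.4813 -0.1481  0.0662]
535 320 [ 0.4743 -0.1595  0.0672]
540 310 [ 0.4731 -0.167   0.0675]
495 322 [ 0.4912 -0.1539  0.0686]
505 300 [ 0.487  -0.1499  0.0831]
530 335 [ 0.4751 -0.1509  0.0652]
480 312 [ 0.498  -0.1532  0.0735]
440 306 [ 0.5167 -0.1593  0.0688]
```

```bash
cat > stroke.py <<'E'
from workcell import robot
import numpy as np
pi=np.pi;th=.075
O=np.array([.558,-.2422]);R2=np.array([[np.cos(th),-np.sin(th)],[np.sin(th),np.cos(th)]])
hx=-.0617+.080*np.cos(.35);H=np.array([hx,.0766]);T0=np.array([-.0617,.082])
def pose(a):
    d=T0-H;c,s=np.cos(a),np.sin(a)   # rotation by -a about local y
    L=H+[c*d[0]-s*d[1], s*d[0]+c*d[1]]
    return np.r_[O+R2@[L[0],.0855],L[1]].tolist(),[pi,-a,th]
def go(*A,vel=.1):
    for a in A: robot.movel(*pose(a),vel=vel)
def st(k=""):
    s=robot.read_state();print(k,round(s["t"],2),np.round(s["force"],1),np.round(s["tool_pos"],4),round(s["width"],3))
E
python3 - <<'E'
from stroke import *
import cv2
print(pose(0),pose(.3),pose(.56))
robot.movel([.490,-.1615,.15],vel=.25)
robot.gripper_to(.6)
robot.movel(*pose(0),vel=.2); st("at")
robot.gripper_to(0.); st("gripped")
go(.28,.56); robot.dwell(.15); st("down")
c=robot.snapshot("side");np.savez("s2.npz",**c);f=c["frame"][130:240,220:370,::-1]
cv2.imwrite("pics/side2.png",cv2.resize(f,(750,550),interpolation=cv2.INTER_CUBIC))
E
```

```text
([0.4900669599506574, -0.16156351899013446, 0.082], [3.141592653589793, 0, 0.075]) ([0.49182265600982317, -0.16143159433415782, 0.059550527582663826], [3.141592653589793, -0.3, 0.075]) ([0.4986530996952716, -0.16091834836047902, 0.041256632018030454], [3.141592653589793, -0.56, 0.075])
at 10.65 [1.1 0.5 0.6] [ 0.49   -0.1615  0.0819] 0.6
gripped 11.18 [ 0.8 -0.1  1.7] [ 0.4907 -0.1618  0.0827] 0.003
down 13.07 [-4.1  1.1  6.4] [ 0.5001 -0.1606  0.0421] 0.0
```

View pics/side2.png

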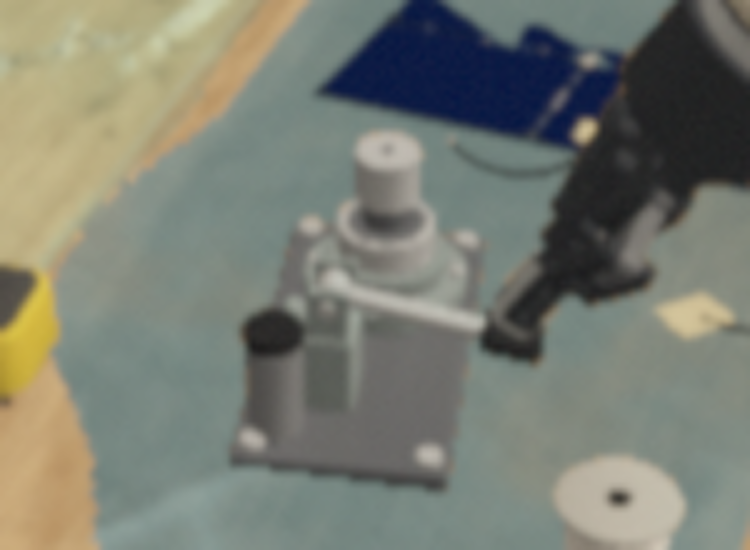

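Run:
```python
import numpy as np
c=np.load("s2.npz");K,E=c["mtx"],c["extrinsics"];D=c["range_z"]
def P(u,v):
    U,V=int(220+u/5),int(130+v/5);return (E[:3,:3]@(np.linalg.solve(K,[U,V,1])*D[V,U])+E[:3,3]).round(4)
for q in((500,345),(530,350),(515,345),(535,330),(500,325),(515,320),(525,300),(540,280),(450,315),(385,145)):print(q,P(*q))
def pr(p):
    Ei=np.linalg.inv(E);q=K@(Ei[:3,:3]@p+Ei[:3,3]);q=q[:2]/q[2];return ((q-[220,130])*5).round()
t=np.array([.5001,-.1606,.0421]);z=np.array([.53,.04,-.85])
for b in(0,.01,.02,.03):print(b,pr(t-b*z))
print("axletop",pr(np.array([.558,-.2422,.092])))
```

```text
(500, 345) [ 0.488  -0.1513  0.0572]
(530, 350) [ 0.4746 -0.1514  0.0566]
(515, 345) [ 0.4814 -0.1512  0.0584]
(535, 330) [ 0.4738 -0.158   0.0629]
(500, 325) [ 0.489  -0.1547  0.0656]
(515, 320) [ 0.4817 -0.1472  0.0751]
(525, 300) [ 0.4783 -0.1502  0.0842]
(540, 280) [ 0.4726 -0.1504  0.0957]
(450, 315) [ 0.5121 -0.1599  0.0635]
(385, 145) [ 0.56   -0.2482  0.0914]
0 [475. 356.]
0.01 [488. 342.]
0.02 [500. 328.]
0.03 [513. 313.]
axletop [387. 151.]
```

Run:
```python
from stroke import *
import cv2
robot.movel([.488,-.1615,.12],[pi,0,th],vel=.15); robot.dwell(.05); st("up")
c=robot.snapshot("side");np.savez("s3.npz",**c);f=c["frame"][110:220,220:370,::-1]
cv2.imwrite("pics/side3.png",cv2.resize(f,(750,550),interpolation=cv2.INTER_CUBIC))
robot.movel([.488,-.1615,.040],vel=.12);robot.dwell(.1); st("d")
z=.040;s=robot.read_state()
while s["force"][2]<14 and z>.031:
    z-=.0015; robot.movel([.488,-.1615,z],vel=.06); robot.dwell(.1); s=robot.read_state();st(z)
c=robot.snapshot("side");K,E,D=c["mtx"],c["extrinsics"],c["range_z"]
for U in range(317,332,3):
    for V in range(188,204,3): 
        p=E[:3,:3]@(np.linalg.solve(K,[U,V,1])*D[V,U])+E[:3,3]
        if abs(p[1]+.16)<.016: print(U,V,p.round(4),end=";")
cv2.imwrite("pics/side4.png",cv2.resize(c["frame"][130:240,220:370,::-1],(750,550),interpolation=cv2.INTER_CUBIC))
```

```text
up 15.63 [-0.3 -0.3 -0.1] [ 0.4877 -0.1615  0.1199] 0.001
d 16.6 [-4.3  0.3  8.3] [ 0.4869 -0.1618  0.04  ] -0.001
0.0385 16.95 [-3.8 -0.5  7.3] [ 0.4871 -0.1618  0.0387] 0.001
0.037 17.3 [-3.4 -0.4  7.8] [ 0.4872 -0.1617  0.0373] -0.002
0.0355 17.65 [-6.3 -0.1 15.9] [ 0.4873 -0.1618  0.0368] -0.001
317 188 [ 0.4964 -0.1542  0.0839];317 191 [ 0.4959 -0.1532  0.0766];317 194 [ 0.4958 -0.1556  0.0666];317 197 [ 0.4951 -0.1531  0.0602];320 188 [ 0.4892 -0.1479  0.0895];320 191 [ 0.4889 -0.1497  0.0802];320 194 [ 0.4885 -0.1494  0.0724];320 197 [ 0.4886 -0.1541  0.0606];320 200 [ 0.4876 -0.1491  0.0562];323 188 [ 0.4826 -0.1468  0.0914];323 191 [ 0.4824 -0.1494  0.0815];323 194 [ 0.4818 -0.148   0.0745];323 197 [ 0.4825 -0.1589  0.058 ];323 200 [ 0.481  -0.1491  0.0573];326 188 [ 0.4769 -0.154   0.0871];326 191 [ 0.4764 -0.1545  0.0788];326 194 [ 0.4761 -0.1561  0.0695];326 197 [ 0.476  -0.1598  0.0584];326 200 [ 0.4745 -0.1506  0.0572];326 203 [ 0.474  -0.1506  0.0489];
```

View pics/side3.png

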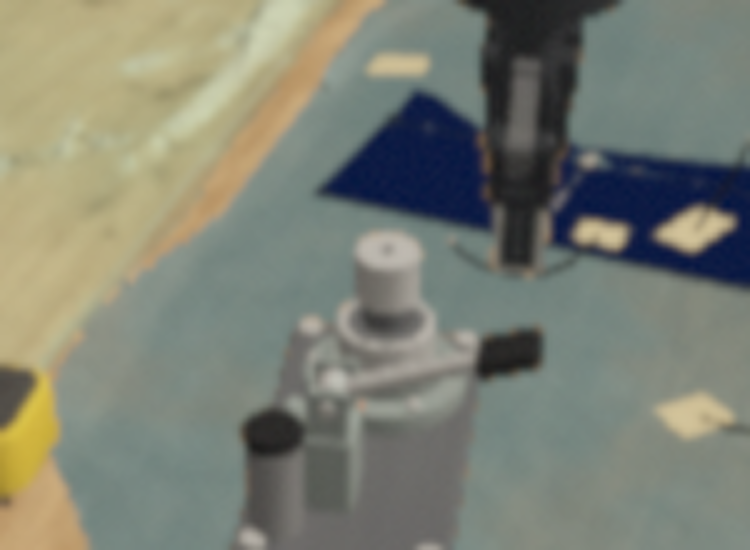

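Run:
```python
from stroke import *
x,y=.488,-.1615
robot.dwell(.1)
for i in range(2):
    robot.movel([x,y,.100],vel=.15); robot.dwell(.25); st("up")
    robot.movel([x,y,.0345],vel=.15); robot.dwell(.2); st("down")
robot.movel([x,y,.16],vel=.25); robot.gripper_to(1.0); st()
g=np.array([.5344,.0464]);yaw=-.27
robot.move_ptp([g[0],g[1],.10],[pi,0,yaw]); st("above")
import cv2
for n in("wrist","side"):
    c=robot.snapshot(n);np.savez(n+"5.npz",**c)
    f=c["frame"][:,:,::-1]
    if n=="side": f=cv2.resize(f[200:310,200:350],(750,550),interpolation=cv2.INTER_CUBIC)
    cv2.imwrite(f"pics/{n}5.png",f)
```

```text
up 18.63 [-0.1 -0.  -0.6] [ 0.4869 -0.161   0.0985] -0.001
down 19.42 [-5.5  0.1 18. ] [ 0.4895 -0.1626  0.0371] -0.001
up 20.25 [-0.2 -0.5 -0.3] [ 0.4868 -0.161   0.0985] -0.004
down 21.03 [-5.   1.2 18.2] [ 0.4895 -0.1626  0.0371] 0.002
 22.47 [1.3 0.2 0.1] [ 0.4881 -0.1615  0.1601] 0.996
above 23.36 [-0.  -0.6 -0.4] [0.5347 0.046  0.1003] 1.001
```

View pics/wrist5.png

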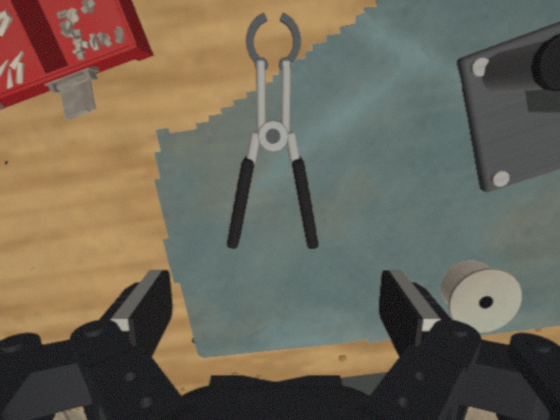

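View pics/side5.png

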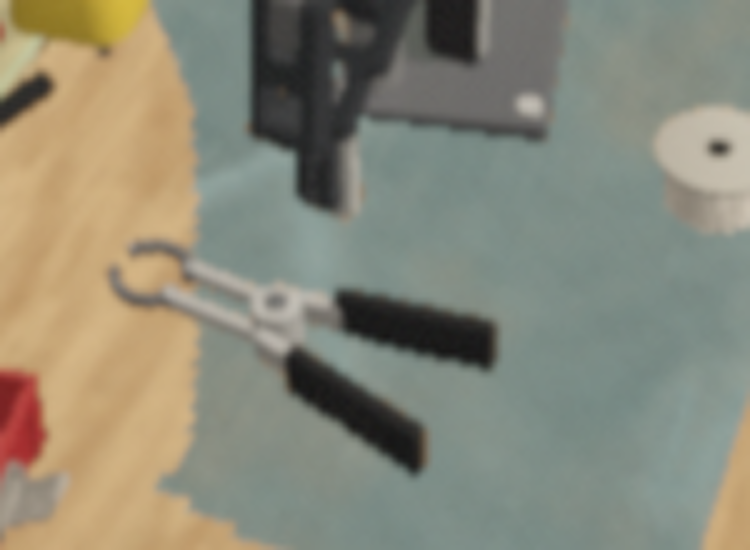

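Run:
```python
import numpy as np
from h import ray
s=np.load("wrist5.npz")
r=ray(s,273,39,.013);p=ray(s,273,135.5,.026);h=(ray(s,232.5,245,.026)+ray(s,313,246,.026))/2
for d in(r-p,r-h,p-h):print(np.arctan2(d[1],d[0]),np.hypot(*d[:2]))
print(r,p,h)
D=s["range_z"];K,E=s["mtx"],s["extrinsics"]
for U,V in((273,135),(240,200),(303,190),(265,90),(250,38),(165,280),(168,292),(385,280),(392,285),(160,290)):
    print(U,V,(E[:3,:3]@(np.linalg.solve(K,[U,V,1])*D[V,U])+E[:3,3]).round(4))
s=np.load("side5.npz");D=s["range_z"];K,E=s["mtx"],s["extrinsics"]
for u,v in((345,205),(310,200),(330,190),(345,190)):
    U,V=int(200+u/5),int(200+v/5);print(U,V,(E[:3,:3]@(np.linalg.solve(K,[U,V,1])*D[V,U])+E[:3,3]).round(4))
```

```text
-0.2690075387150963 0.06108230126720015
-0.27085390076278265 0.1399169473812565
-0.27228448691291296 0.0788348309011738
[0.64648145 0.0166634  0.013     ] [0.58759597 0.03289754 0.026     ] [0.51166549 0.05409878 0.026     ]
273 135 [0.5879 0.0328 0.0262]
240 200 [0.5506 0.0674 0.0248]
303 190 [0.5457 0.0226 0.0244]
265 90 [0.6173 0.0303 0.0149]
250 38 [0.6508 0.031  0.0145]
165 280 [0.5536 0.0851 0.1426]
168 292 [0.5474 0.0868 0.1404]
385 280 [0.5305 0.0028 0.1418]
392 285 [0.533  0.0024 0.1506]
160 290 [0.5532 0.0848 0.15  ]
269 241 [0.5391 0.0953 0.1466]
262 240 [0.5502 0.0982 0.1493]
266 238 [0.5428 0.0996 0.1566]
269 238 [0.5387 0.0963 0.1543]
```

Run:
```python
from stroke import *
import cv2
yaw=-.27
robot.movel([.535,.047,.02],[pi,0,yaw],vel=.2); st()
robot.movel([.535,.047,-.022],vel=.08); st("low")
robot.gripper_to(0.0); s=robot.read_state(); st("closed"); print(s["gripper_force"])
robot.movel([.535,.047,.10],vel=.12); st("lift"); print(robot.read_state()["gripper_force"])
for n in("wrist","side"):
    c=robot.snapshot(n);np.savez(n+"6.npz",**c)
f=cv2.resize(c["frame"][160:290,190:340,::-1],(600,520)); g=np.load("wrist6.npz")["frame"][:,:,::-1]
g=g[0:300,180:380]; g=cv2.resize(g,(347,520))[:, :200+147]
cv2.imwrite("pics/g6.png",cv2.resize(np.hstack([f,g]),(800,439)))
```

```text
24.01 [ 0.9 -0.4 -0.1] [0.5354 0.0463 0.0203] 0.998
low 24.68 [ 0.2  0.5 -0.7] [ 0.5347  0.047  -0.0224] 0.999
closed 25.22 [-4.6  0.8 15.2] [ 0.5365  0.0474 -0.0191] 0.375
59.72878038883209
lift 26.38 [ 0.1  0.6 -0.7] [0.534 0.047 0.099] 0.376
59.54843759536743
```

View pics/g6.png

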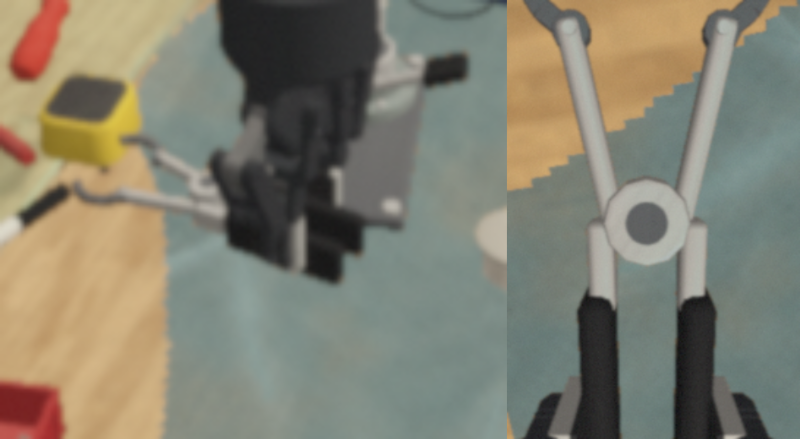

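Run:
```python
import numpy as np
s=np.load("wrist6.npz");D=s["range_z"];K,E=s["mtx"],s["extrinsics"]
f=lambda x,y:(180+(x/.8447-600)/347*200, y/.8447/520*300)
def P(x,y):
    U,V=f(x,y);U,V=int(round(U)),int(round(V));d=np.median(D[max(V-1,0):V+2,U-1:U+2]);return (U,V),(E[:3,:3]@(np.linalg.solve(K,[U,V,1])*d)+E[:3,3]).round(4)
for n,q in dict(piv=(647,222),hl=(600,320),hl2=(600,420),hr=(697,320),hr2=(697,420),al=(600,130),ar=(700,130),tl=(568,25),tr=(722,25),rl=(543,8),rr=(750,8)).items():print(n,*P(*q))
```

```text
piv (276, 152) [0.5893 0.0315 0.1432]
hl (244, 219) [0.5691 0.0491 0.143 ]
hl2 (244, 287) [0.5429 0.057  0.143 ]
hr (310, 219) [0.5628 0.026  0.1431]
hr2 (310, 287) [0.5359 0.0326 0.1425]
al (244, 89) [0.6125 0.0368 0.1331]
ar (312, 89) [0.6061 0.0137 0.1336]
tl (222, 17) [0.6358 0.0372 0.135 ]
tr (327, 17) [0.6265 0.0038 0.1353]
rl (205, 5) [0.6414 0.0417 0.1321]
rr (346, 5) [ 0.629  -0.0038  0.1317]
```

```bash
cat > ax.py <<'E'
from stroke import *
A=np.array([.558,-.2422]);YAW=.2
def tcp(zr,L=.116,off=(0,0)):
    p=A+off-L*np.array([np.cos(YAW),np.sin(YAW)]);return [p[0],p[1],zr-.0317]
OR=[pi,0,YAW]
E
python3 - <<'E'
from ax import *
import cv2
robot.movel([.535,.047,.13],vel=.2)
p=tcp(.15); robot.move_ptp([p[0],p[1],.13],OR)
robot.movel(tcp(.122),OR,vel=.12); robot.dwell(.2); st(); print(robot.read_state()["gripper_force"])
s=robot.snapshot("top");np.savez("top7.npz",**s);c=robot.snapshot("side");np.savez("side7.npz",**c);w=robot.snapshot("wrist");np.savez("wrist7.npz",**w)
print(s["extrinsics"].round(3).tolist()[0])
a=cv2.resize(s["frame"][180:255,340:410,::-1],(560,600),interpolation=cv2.INTER_CUBIC)
cv2.imwrite("pics/t7.png",a)
E
```

```text
28.7 [ 0.5  0.2 -1. ] [ 0.4452 -0.2657  0.0913] 0.376
59.629948139190674
[0.026, -0.998, 0.049, 0.544]
```

View pics/t7.png

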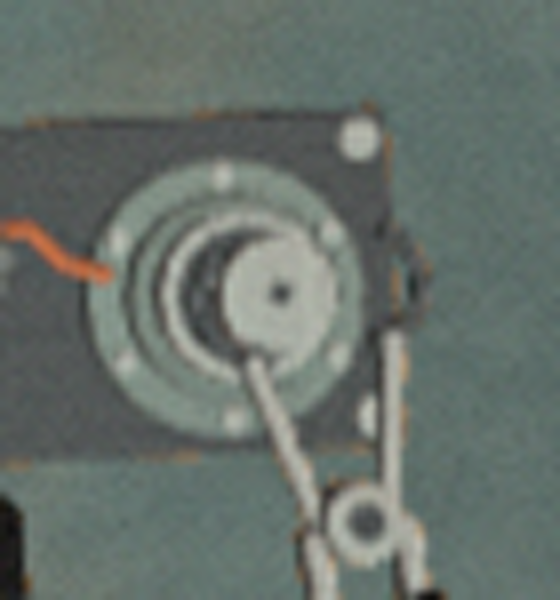

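Run:
```python
import numpy as np
from h import ray
s=np.load("top7.npz");t=np.array([.4452,-.2657])
P=lambda x,y,z:ray(s,340+x/8-.44,180+y/8-.44,z).round(4)
zr=.0913+.0317
a=P(281,293,.092);p=P(365,518,zr+.013);al=P(253,358,zr+.004);ar=P(394,335,zr+.004);rr=P(428,275,zr)
print("axle",a,"piv",p,"arm tips",al,ar,(al+ar)/2,"R outer",rr)
d=(al+ar)/2-p;print(np.arctan2(d[1],d[0]),np.hypot(*d[:2]))
y=.2;u=np.array([np.cos(y),np.sin(y)]);n=np.array([-u[1],u[0]])
q=p[:2]+.06*u;print("ring",q,"err along",(q-a[:2])@u,"across",(q-a[:2])@n)
m=(al+ar)[:2]/2;print("tips: across",(m-a[:2])@n,"along",(m-a[:2])@u,"Router",(rr[:2]-a[:2])@n,"L",(p[:2]-t)@u+.06,"lat",(p[:2]-t)@n)
w=np.load("wrist7.npz");D=w["range_z"];K,E=w["mtx"],w["extrinsics"]
for U,V in((276,152),(270,60),(275,40)):
    g=D[V-1:V+2,U-1:U+2];print(U,V,(E[:3,:3]@(np.linalg.solve(K,[U,V,1])*np.median(g))+E[:3,3]).round(4))
import cv2
cv2.imwrite("pics/w7.png",w["frame"][:220,120:440,::-1].repeat(2,0).repeat(2,1))
```

```text
axle [ 0.559  -0.2416  0.092 ] piv [ 0.5025 -0.2534  0.136 ] arm tips [ 0.5417 -0.2268  0.127 ] [ 0.5485 -0.2624  0.127 ] [ 0.5451 -0.2446  0.127 ] R outer [ 0.564  -0.2719  0.123 ]
0.2037074688122783 0.04349942528355975
ring [ 0.56130399 -0.24147984] err along 0.002281940248588003 across -0.00033996842860567494
tips: across -0.00017869603547234977 along -0.014218933424378574 Router -0.030689363962564872 L 0.11860144767908236 lat 0.0006710662528902501
276 152 [ 0.5011 -0.2545  0.1354]
270 60 [ 0.5395 -0.2437  0.0512]
275 40 [ 0.5436 -0.2456  0.0869]
```

View pics/w7.png

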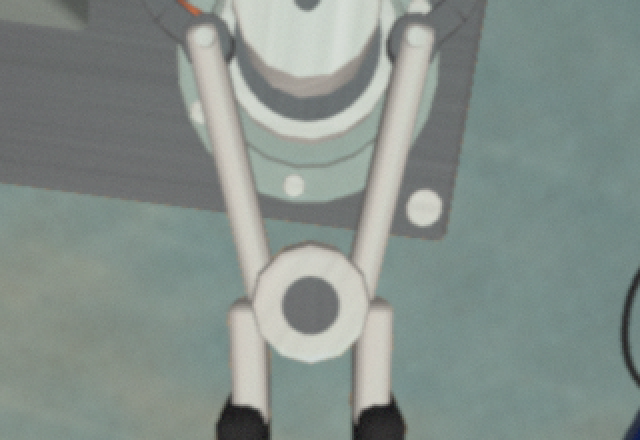

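Run:
```python
from ax import *
from h import ray
w=np.load("wrist7.npz");a=ray(w,273.5,1,.092);p=ray(w,275,151.5,.1356)
u=np.array([np.cos(YAW),np.sin(YAW)]);n=np.array([-u[1],u[0]])
e=p[:2]+.06*u-a[:2];print(a,p,"along",e@u,"across",e@n)
al=(e@u+.0023)/2; ac=(e@n-.0003)/2
if max(abs(al),abs(ac))<.005:
    off=-al*u-ac*n; print(al,ac)
    robot.movel(tcp(.110,off=off),OR,vel=.08); st()
    for z in(.098,.085,.072,.0592):
        robot.movel(tcp(z,off=off),OR,vel=.05); st(z)
        s=robot.read_state()
        if np.linalg.norm(s["force"])>6: print("contact");break
    robot.dwell(.3);st()
    import cv2
    for k in("top","side","wrist"):
        c=robot.snapshot(k);np.savez(k+"8.npz",**c)
    t=np.load("top8.npz")["frame"][190:250,345:405,::-1];s=np.load("side8.npz")["frame"][145:205,250:310,::-1]
    cv2.imwrite("pics/f8.png",np.hstack([cv2.resize(x,(400,400),interpolation=cv2.INTER_CUBIC) for x in(t,s)]))
```

```text
[ 0.55712644 -0.24221105  0.092     ] [ 0.50125221 -0.25415832  0.1356    ] along 0.0028659814652678595 across -0.0006086286595025841
0.0025829907326339295 -0.00045431432975129207
 29.15 [-0.1 -0.2 -2.1] [ 0.4407 -0.2648  0.0775] 0.377
0.098 29.54 [ 0.1  0.2 -0.8] [ 0.4413 -0.265   0.0658] 0.376
0.085 29.95 [-0.2  0.1 -1.1] [ 0.4413 -0.265   0.0527] 0.374
0.072 30.36 [ 0.7  0.1 -1.9] [ 0.4412 -0.265   0.0397] 0.376
0.0592 30.77 [ 0.4  0.3 -1.9] [ 0.4412 -0.265   0.027 ] 0.373
 31.07 [ 0.7  0.  -2.2] [ 0.4419 -0.2654  0.0277] 0.38
```

View pics/f8.png

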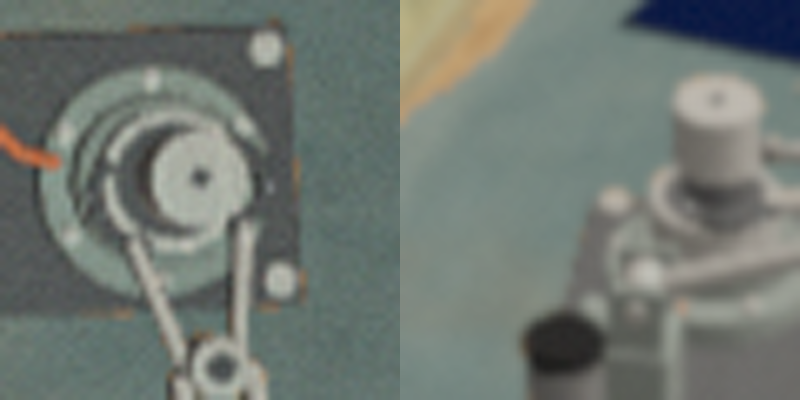

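Run:
```python
from ax import *
from h import ray
u=np.array([np.cos(YAW),np.sin(YAW)]);n=np.array([-u[1],u[0]])
s=np.load("top8.npz");P=lambda x,y,z:ray(s,345+x*.15-.43,190+y*.15-.43,z)
a=P(201,177,.092);p=P(221,368,.072);e=(p-a)[:2]+.06*u;print("top",e@u,e@n)
w=np.load("wrist8.npz");D=w["range_z"];K,E=w["mtx"],w["extrinsics"]
q=E[:3,:3]@(np.linalg.solve(K,[275,152,1])*np.median(D[149:155,272:278]))+E[:3,3];print("piv",q)
e=q[:2]+.06*u-np.array([.5578,-.2420]);print("wrist",e@u,e@n,"ringz",q[2]-.013)
robot.dwell(.3);st()
```

```text
top -0.002471706257490105 0.0005228702065500577
piv [ 0.49804459 -0.25399346  0.07223109]
wrist -0.0009470099650101852 0.00011717747869173037 ringz 0.05923108753450117
 31.52 [-0.1 -0.2 -1.9] [ 0.4417 -0.2653  0.0275] 0.373
```

Run:
```python
from ax import *
u=np.array([np.cos(YAW),np.sin(YAW)]);n=np.array([-u[1],u[0]])
off=-.0013*u+.0003*n
robot.movel(tcp(.0590,off=off),OR,vel=.02); robot.dwell(.8); st(); print(robot.read_state()["gripper_force"])
print(robot.job_done())
```

```text
32.57 [ 0.   0.9 -1. ] [ 0.443  -0.2652  0.0273] 0.372
59.62830305099487
the job is handed in; nothing more can be done
None
```

I handed the job in at about 32.6 s; the hand-in returned no verdict. The lever hit its stop on three presses (16–18 N) and was released after each. The pliers are gripped at about 60 N. By camera, the spread ring sits level around the groove, with its centre about 0.2 mm from groove height and roughly 1 mm from the axle axis after a final nudge that I did not re-measure. The wrist force stayed near zero, so nothing suggests contact with axle or bearing, and neither bystander was approached.

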